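Swing the colony magnifier over the orange dish and relock its arm

ROBOT

A 6-joint arm with a two-finger parallel gripper is mounted at the origin on a cart in front of the work surface, level with it; the furniture and walls round the work are solid. World frame = base frame: x ahead of the robot, y to its left, z up, the work surface at z = 0. Lengths are in m, angles in rad, forces in N, time in s.
With the tool pointing down it reaches from about 0.375 to 0.9 m from the base axis. Payload 3.1 kg.
Tool frame: the origin (TCP) lies on the centre line of the jaws, within the pads' length; the fingertips stand 19 mm ahead of it and the grasp point (between the pads) is the TCP; z points along the fingers, y is the line along which they close (so a half turn about z gives the same grasp; the last joint's range is limited). The gripper opens to 85 mm and grips with 20 to 120 N. Pads are 22 mm wide; open, the fingers measure 114 mm over their backs; the gripper's body (76 mm by 85 mm) begins 54 mm behind the grasp point. The pads swing forward as they close: fully open they stand 13 mm farther back than shut.
Start: joints at [-1.375, 0.527, 1.433, -0, 1.181, -0.178], TCP at [0.229, -0.582, 0.25] pointing down, gripper open.
Joint ranges: [-3.08, 3.08], [-0.75, 2.2], [0.22, 2.44], [-1.43, 4.57], [0, 2.65], [-2.85, 2.85]. Speed limits (rad/s): [2.79, 2.79, 3.14, 3.14, 3.14, 3.14].

INTERFACE

Orientations are given as a unit quaternion [x, y, z, w].
In Python, from station import manip gives the robot as it stands.
- The arm moves only by the tool servo_tool, never from a script. Its argument "rows" is a list that holds one entry, the list of rows, each a list of 7 numbers: the turn, a rotation vector about the tool's x, y, z in degrees, then the shift along the tool's x, y, z in m, then the gripper command: -1 is shut, 1 is fully open, values between are in proportion. In form: [[[wx, wy, wz, tx, ty, tz, jaw], ...]]. A call has 1 to 8 rows; each row shifts and turns the commanded pose from where the row before left it, along the tool's axes as they then stand; what a row does not reach is not made up. A row lasts 1/12 s, in which the tool goes at most 41.7 mm and 7.16 degrees, less where a joint would pass 70% of its speed; a pose out of reach is approached as far as the arm can. A call is refused whole if a number of a shift passes 0.0417 or a number of a turn 7.16, either way. A call with a gripper value outside its range is refused whole. The fingers move at their own pace and stop on an object; "squeeze" is the grip in N (left out, the last holds). Time passes only in rows, so rows that do not move let the fingers close. It gives the time, the measured TCP pose, the force, the opening and the grip force at its end, in the units of the state.
- manip.sense(): the state, without advancing time (a new reading comes with each control period).
- manip.snapshot(name): name is "scene" or "top" or "wrist"; returns the picture (384x512x3 uint8, blue, green, red); there is no depth.
- manip.camera_info(name): a dict with "K" (3x3 intrinsics, pixels), "camera_from_world" (4x4, takes a point from world to camera coordinates). Camera axes: x right, y down, z forward; pixel columns grow to the right and rows downward; lengths in m; the calibration is good to about 2 mm. A picture is of the moment at which its call begins: read the wrist's pose just before it. camera_info takes no time and is no camera call; for the wrist camera it gives the pose at the moment of the call.
- manip.sign_off(): hands the job in; it is judged then, once.
The state is a dict: "t": time; "q": joint angles; "qd": joint speeds; "tau": joint torques, N m; "tcp_pos": TCP position; "tool_rot": TCP orientation; "force": force on the tool from outside, world axes, zero at the start; "ft_torque": the same for the moment, N m; "finger_gap": opening from 0.0 (shut) to 1.0 (fully open); "gripper_force": force on a finger pad.
Only numpy, scipy, OpenCV 4.12 (cv2) and the standard library are available. Lean on these libraries where they do the work, as an engineer would, in place of code of your own. Each camera call takes 0.05 s, during which the arm holds its last target. There are 200 camera calls.

TASK

The magnifier of the inspection stand is locked in its stowed place at the side. Pull up the red T-handle of its locking plunger and twist it so that the plunger stays out by itself, swing the arm by its blue handle until the lens stands over the open dish with the orange colonies, then twist the T-handle back and work the arm to and fro until the pin drops fully home in the index hole there and the arm is locked over that dish. Do not touch the lens and leave the dishes lying in their nests.

Things in the scene. Friction and masses are not known exactly. Their poses are not given: they have to be found in the camera images.
- stand: Inspection stand, fixed on the worktop: white base with three legs (10 mm high), each with a grey nest for one dish 165 mm from the swivel axis, and a 38 mm column. Origin on the swivel axis at worktop level. The middle leg points along its -x axis, the other two 40 degrees to either side. The stowed place lies along its +y axis, where there is no leg.
- pivot (a point): Point on the vertical swivel axis, 127 mm above the worktop, at the flat top of the white round swivel head (136 mm across, 113 to 127 mm above the worktop; a screw cap stands 5 mm higher on the axis). The head turns with the arm. Hidden below the head is a steel index ring with one pin hole for each leg.
- swing_arm (a joint): Angle of the arm about the swivel axis (rad): 0 stowed, growing counter-clockwise from above; -0.12 to 2.50 when unlocked. Friction 3 to 7 N at the blue handle. The ring's holes are nominally at 0.873, 1.571, 2.269 (over the legs), but the ring is clamped by hand: all three stand off together by an unknown angle up to 0.1 either way, to be found by feel.
- swing_handle (a point): Upright round blue handle fixed on the arm, 108 mm from the swivel axis on the line to the lens: 16 mm diameter; this point is on its axis 160 mm above the worktop, grippable from 134 to 170 mm. It may turn within a grip. Arm below it: 28 mm wide, top 126 mm above the worktop. The plunger sleeve stands 60 mm from it towards the axis.
- lens: Clear magnifier lens, 78 mm across, in a black frame 96 mm across (113 to 127 mm above the worktop) at the end of the arm; origin on the lens axis, 115 mm above the worktop, 165 mm from the swivel axis. Its -x axis points outward along the arm. Not to be touched.
- red_bar: Red T-handle bar on top of the locking plunger, 48 mm from the swivel axis on the line to the lens. 42 mm long (x axis), 12 mm thick (y), 17 mm high; origin at its centre, 173.5 mm above the worktop when locked, 187 mm when parked. Locked, it lies along the arm. Below: a 9 mm stem, then a slotted steel sleeve 24 mm wide whose top stays 150 mm above the worktop.
- plunger (a joint): Lift of the plunger (m): 0 with the 8 mm pin fully home (9 mm deep), 0.009 when the pin rests on the index ring beside a hole, 0.0135 parked, 0.018 upper stop. A spring drives it down with 5 N at 0, 9 N parked. Holes leave 1 mm play each side. The flat-ended pin drops by itself once the arm brings it over a hole; the arm is then blocked.
- t_handle (a joint): Twist of the T-handle (rad): 0 with the bar along the arm, 1.4 at the other stop (nearly across); grows counter-clockwise from above. Its cross lug sits in the sleeve's slot and cannot turn below a lift of 0.0135. Lifted to 0.015 or more and twisted by 0.6 or more, the lug rests on the sleeve and it stays out; twisted back to 0, the lug falls into the slot.
- dish_orange: The dish to inspect: open culture dish with vivid orange and red colonies, 56 mm across, 13 mm high, loose in one of the three nests; origin at the centre of its underside, 10 mm above the worktop.
- dish_grey: Closed dish with a blue-grey lid, 60 mm across, 15 mm high, loose in another nest; origin at the centre of its underside.
- dish_yellow: Closed dish with yellow agar, 60 mm across, 15 mm high, loose in another nest; origin at the centre of its underside.

How it is judged:
By the outcome, as a careful person would: the job done as asked, in the order asked, and still so for the second after the job is handed in, with the robot touching nothing.
It also fails if it takes over 72 s, if anything falls off the work surface, if the arm or the gripper's body presses on something with over 40 N, if the wrist force passes 120 N, or if a joint passes its speed limit or range.

## Working session

There is one attempt and no reset: what is moved stays moved. The work goes in short steps, Python scripts to look and compute and a tool call to move; the robot and the scene stay as the last step left them, time stands still between calls to the robot, and variables do not carry over. Pictures are saved under pics/ and viewed, at most 10 in all, crops included, and the job is handed in when it is done.

Besides the shell and the picture viewer there is one more tool, called as name(argument=value, ...) on one line, values as JSON. servo_tool: Moves the arm, as the interface text tells. Its arguments: {"type":"object","properties":{"rows":{"type":"array","items":{"type":"array","items":{"type":"array","items":{"type":"number"}}}},"squeeze":{"type":"number"}},"required":["rows"]}

```bash
ls; mkdir -p pics; python3 - <<'E'
from station import manip
import cv2,numpy as np
s=manip.sense();print({k:np.round(v,3).tolist() for k,v in s.items()})
a=manip.snapshot("scene");b=manip.snapshot("top")
for n,i in(("scene",a),("top",b)):
    cv2.imwrite(f"pics/{n}0.png",i)
    c=manip.camera_info(n);print(n,np.round(c["K"],1).tolist(),np.round(c["camera_from_world"],3).tolist())
cv2.imwrite("pics/both.png",np.hstack([cv2.resize(a,(400,300)),cv2.resize(b,(400,300))]))
E
```

```text
pics
{'t': 0.0, 'q': [-1.374, 0.528, 1.434, 0.0, 1.181, -0.178], 'qd': [0.001, 0.001, 0.002, 0.001, 0.0, -0.001], 'tau': [0.001, -44.235, -17.802, -0.0, 0.008, -0.0], 'tcp_pos': [0.229, -0.581, 0.249], 'tool_rot': [0.982, 0.186, -0.0, -0.001], 'force': [0.066, -0.103, -0.86], 'ft_torque': [-0.023, -0.012, 0.064], 'gripper_force': 0.0, 'finger_gap': 1.001}
scene [[436.0, 0.0, 260.9], [0.0, 436.0, 181.9], [0.0, 0.0, 1.0]] [[-0.593, -0.805, 0.02, 0.315], [-0.411, 0.281, -0.867, 0.294], [0.692, -0.523, -0.498, 0.623], [0.0, 0.0, 0.0, 1.0]]
top [[422.8, 0.0, 254.0], [0.0, 422.8, 187.7], [0.0, 0.0, 1.0]] [[0.013, -1.0, 0.008, 0.034], [-0.991, -0.014, -0.132, 0.521], [0.133, -0.006, -0.991, 0.925], [0.0, 0.0, 0.0, 1.0]]
```

View pics/top0.png

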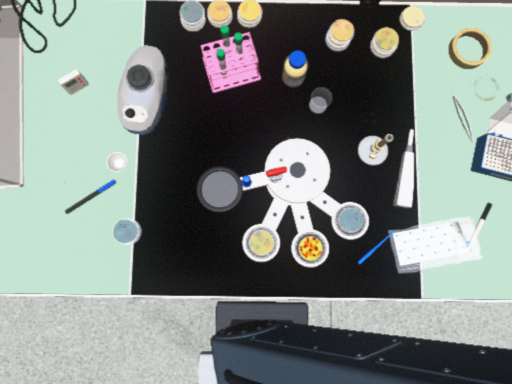

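View pics/scene0.png

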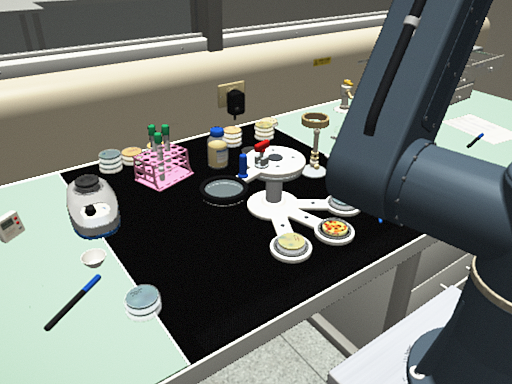

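The top view shows the head at about (297,171), the red bar at (277,171), the blue handle at (247,181) and the lens at (220,189). The orange dish is on the middle leg at (310,248), with yellow at (262,242) and grey at (350,220). Next I locate these precisely.

```bash
cat > h.py <<'E'
import numpy as np,cv2
from station import manip
def ray(ci,uv,z):
    T=ci["camera_from_world"];R=T[:3,:3];o=-R.T@T[:3,3]
    d=R.T@np.linalg.solve(ci["K"],[uv[0],uv[1],1.]);return o+d*(z-o[2])/d[2]
def cents(img,lo,hi,box=None,amin=15):
    h=cv2.cvtColor(img,cv2.COLOR_BGR2HSV);m=cv2.inRange(h,np.array(lo),np.array(hi))
    if lo[0]==0 and hi[0]<8: m|=cv2.inRange(h,np.array([172,lo[1],lo[2]]),np.array([180,255,255]))
    if box: k=np.zeros_like(m);k[box[1]:box[3],box[0]:box[2]]=1;m*=k
    c,_=cv2.findContours(m,cv2.RETR_EXTERNAL,cv2.CHAIN_APPROX_NONE)
    return m,[(cv2.contourArea(x),cv2.minAreaRect(x),x) for x in c if cv2.contourArea(x)>=amin]
E
python3 - <<'E'
from h import *
i=cv2.imread("pics/top0.png");ci=manip.camera_info("top")
box=(195,130,340,270)
for n,lo,hi,z in(("red",(0,150,90),(6,255,255),.182),("blue",(105,130,60),(128,255,255),.165)):
    m,c=cents(i,lo,hi,box)
    for a,r,x in c: print(n,a,np.round(r[0],1),np.round(r[1],1),r[2],np.round(ray(ci,r[0],z),4))
g=cv2.cvtColor(i,cv2.COLOR_BGR2GRAY)
# head: white round
m=(g>170).astype(np.uint8)*255;k=np.zeros_like(m);k[130:270,200:380]=1;m*=k
m=cv2.morphologyEx(m,cv2.MORPH_OPEN,cv2.getStructuringElement(cv2.MORPH_ELLIPSE,(31,31)))
for x in cv2.findContours(m,0,1)[0]:
    e=cv2.minEnclosingCircle(x);print("head",e,cv2.boundingRect(x),np.round(ray(ci,e[0],.127),4))
# dishes/lens via hough
for c in cv2.HoughCircles(cv2.GaussianBlur(g,(3,3),0),cv2.HOUGH_GRADIENT,1,20,param1=120,param2=18,minRadius=14,maxRadius=36)[0]:
    if 195<c[0]<380 and 130<c[1]<280: print("circ",np.round(c,1),"z.02",np.round(ray(ci,c[:2],.02)[:2],4),"z.127",np.round(ray(ci,c[:2],.127)[:2],4))
cv2.imwrite("pics/crop.png",cv2.resize(i[130:280,190:390],(800,600),interpolation=cv2.INTER_CUBIC))
E
```

```text
red 83.5 [276.2 171.6] [ 6.5 19.1] 77.47119140625 [ 5.33e-01 -5.00e-04  1.82e-01]
blue 74.0 [245.8 180.8] [10.6  9.9] 45.0 [0.5169 0.0582 0.165 ]
circ [296.5 172.5  34.3] z.02 [ 0.5597 -0.0571] z.127 [ 0.5413 -0.0456]
circ [219.5 189.5  22.9] z.02 [0.5175 0.1203] z.127 [0.5037 0.1122]
circ [260.5 242.5  19. ] z.02 [0.3977 0.0246] z.127 [0.3973 0.0271]
circ [349.5 220.5  18.3] z.02 [ 0.4502 -0.1783] z.127 [ 0.4439 -0.1533]
circ [310.5 247.5  15.5] z.02 [ 0.388  -0.0888] z.127 [ 0.3886 -0.0737]
circ [372.5 149.5  14.4] z.02 [ 0.6167 -0.235 ] z.127 [ 0.592  -0.2037]
```

View pics/crop.png

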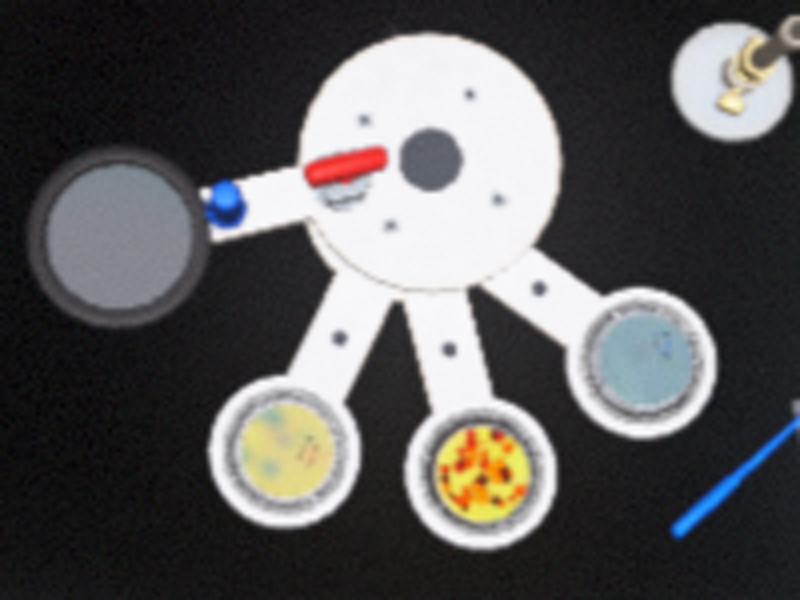

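The crop confirms it: the bar lies along the arm and the orange dish is on the middle leg. Robot-frame estimates:
- pivot: (0.542, -0.046)
- arm direction: about 103.5°
- red bar: (0.532, 0.000)

I'll move above the bar.

servo_tool(rows=[[[0, 0, 0, 0, 0, -0.03, 1], [0, 0, 0, 0.0273, -0.0239, -0.004, 1], [0, 0, 0, 0.0273, -0.0239, -0.004, 1], [0, 0, 0, 0.0273, -0.0239, -0.004, 1], [0, 0, 0, 0.0273, -0.0239, -0.004, 1], [0, 0, 0, 0.0273, -0.0239, -0.004, 1], [0, 0, 0, 0.0273, -0.0239, 0, 1], [0, 0, 0, 0.0273, -0.0239, 0, 1]]])

```text
t: 0.77
tcp_pos: [0.3458, -0.3542, 0.3003]
tool_rot: [0.983, 0.186, 0.0, -0.0]
force: [0.9, 0.2, -0.1]
finger_gap: 0.998
gripper_force: 0.0
```

servo_tool(rows=[[[0, 0, 0, 0.0273, -0.0239, 0, 1], [0, 0, 0, 0.0273, -0.0239, 0, 1], [0, 0, 0, 0.0273, -0.0239, 0, 1], [0, 0, 0, 0.0273, -0.0239, 0, 1], [0, 0, 0, 0.0273, -0.0239, 0, 1], [0, 0, 0, 0.0273, -0.0239, 0, 1], [0, 0, 0, 0.0273, -0.0239, 0, 1], [0, 0, 0, 0.0273, -0.0239, 0, 1]]])

```text
t: 1.43
tcp_pos: [0.4789, -0.0962, 0.3001]
tool_rot: [0.982, 0.186, -0.0, -0.0]
force: [-0.3, -0.2, -0.1]
finger_gap: 1.004
gripper_force: 0.0
```

servo_tool(rows=[[[0, 0, -7, 0.0273, -0.0239, 0, 1], [0, 0, -7, 0.0273, -0.0239, 0, 1], [0, 0, -7, 0.0273, -0.0239, 0, 1], [0, 0, -7, 0, 0, 0, 1], [0, 0, -7, 0, 0, 0, 1], [0, 0, -7, 0, 0, 0, 1], [0, 0, -7, 0, 0, 0, 1], [0, 0, -7, 0, 0, 0, 1]]])

```text
t: 2.1
tcp_pos: [0.5159, 0.0039, 0.2998]
tool_rot: [0.778, 0.628, -0.0, -0.0]
force: [-1.3, 0.0, -0.3]
finger_gap: 1.001
gripper_force: 0.0
```

servo_tool(rows=[[[0, 0, -7, 0, 0, 0, 1], [0, 0, -7, 0, 0, 0, 1], [0, 0, -7, 0, 0, 0, 1], [0, 0, -5, 0, 0, 0, 1], [0, 0, 0, 0, 0, 0, 1], [0, 0, 0, 0, 0, 0, 1]]])

```text
t: 2.6
tcp_pos: [0.516, 0.0036, 0.3]
tool_rot: [0.62, 0.784, -0.0, -0.0]
force: [0.3, -0.2, -0.6]
finger_gap: 1.001
gripper_force: 0.0
```

```bash
cat >> h.py <<'E'
from scipy.spatial.transform import Rotation as Ro
def st():
    s=manip.sense();R=Ro.from_quat(s["tool_rot"]).as_matrix()
    print("t %.2f"%s["t"],"tcp",np.round(s["tcp_pos"],4),"yaw_y %.1f"%np.degrees(np.arctan2(R[1,1],R[0,1])),"zax",np.round(R[:,2],3),"F",np.round(s["force"],1),"gap %.3f g %.1f"%(s["finger_gap"],s["gripper_force"]))
    return s,R
def todo(p,yaw):
    s,R=st();y=np.degrees(np.arctan2(R[1,1],R[0,1]))
    print("tool shift",np.round(R.T@(np.array(p)-s["tcp_pos"]),4),"turn z %.1f"%-((yaw-y+90)%180-90))
E
python3 - <<'E'
from h import *
s,R=st();ci=manip.camera_info("wrist");i=manip.snapshot("wrist");cv2.imwrite("pics/w1.png",i)
print(np.round(ci["K"],0).tolist(),np.round(ci["camera_from_world"],3).tolist())
for n,lo,hi,z in(("red",(0,150,90),(6,255,255),.182),("blue",(105,130,60),(128,255,255),.170)):
    m,c=cents(i,lo,hi,None,100)
    for a,r,x in c:
        b=cv2.boxPoints(r);w=np.array([ray(ci,q,z)[:2] for q in b])
        print(n,a,np.round(r[0],1),np.round(w,4).tolist(),np.round(ray(ci,r[0],z),4))
E
```

```text
t 2.60 tcp [0.516  0.0036 0.3   ] yaw_y 13.3 zax [-0.001  0.    -1.   ] F [ 0.3 -0.2 -0.6] gap 1.001 g 0.0
[[303.0, 0.0, 259.0], [0.0, 303.0, 190.0], [0.0, 0.0, 1.0]] [[0.973, 0.23, -0.001, -0.502], [0.221, -0.933, 0.283, -0.162], [0.064, -0.276, -0.959, 0.395], [0.0, 0.0, 0.0, 1.0]]
red 430.0 [280.5 199.5] [[0.5252, 0.0168], [0.5341, 0.0189], [0.5437, -0.0179], [0.5345, -0.0201]] [ 5.343e-01 -2.000e-04  1.820e-01]
blue 925.5 [479.2 264.8] [[0.7118, -0.0279], [0.7229, -0.0003], [0.7569, -0.0188], [0.7464, -0.0476]] [ 0.7344 -0.0233  0.17  ]
blue 376.0 [278.  124.5] [[0.5053, 0.0564], [0.5141, 0.0703], [0.5305, 0.0607], [0.5218, 0.0465]] [0.5179 0.0586 0.17  ]
```

View pics/w1.png

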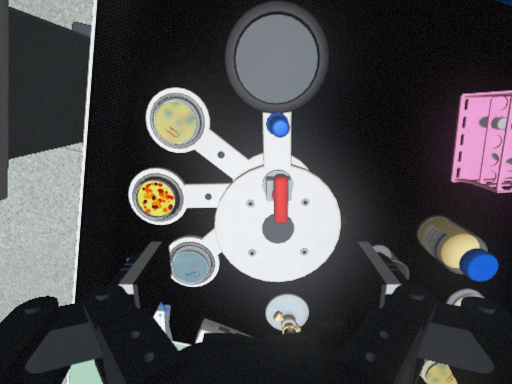

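The wrist view shows the bar at (280,199), lined up with the gripper, and the handle at (278,124). I'll descend on the bar at (0.533, 0) to z = 0.178.

servo_tool(rows=[[[0, 0, 0, -0.0077, 0.0157, 0.02, 1], [0, 0, 0, 0, 0, 0.03, 1], [0, 0, 0, 0, 0, 0.03, 1], [0, 0, 0, 0, 0, 0.025, 1], [0, 0, 0, 0, 0, 0.017, 1], [0, 0, 0, 0, 0, 0, 1]]])

```text
t: 3.15
tcp_pos: [0.5307, 0.0001, 0.1747]
tool_rot: [0.62, 0.785, -0.002, -0.004]
force: [-1.1, -0.6, -0.3]
finger_gap: 0.999
gripper_force: 0.0
```

```bash
python3 - <<'E'
from h import *
todo([.533,0,.178],13.5)
E
```

```text
t 3.15 tcp [5.307e-01 1.000e-04 1.747e-01] yaw_y 13.4 zax [-0.008  0.002 -1.   ] F [-1.1 -0.6 -0.3] gap 0.999 g 0.0
tool shift [-0.0006  0.0022 -0.0033] turn z -0.1
```

servo_tool(rows=[[[0, 0, 0, 0, 0.002, -0.001, 1], [0, 0, 0, 0, 0, 0, -1], [0, 0, 0, 0, 0, 0, -1], [0, 0, 0, 0, 0, 0, -1], [0, 0, 0, 0, 0, 0, -1], [0, 0, 0, 0, 0, 0, -1], [0, 0, 0, 0, 0, 0, -1], [0, 0, 0, 0, 0, 0, -1]]], squeeze=50)

```text
t: 3.82
tcp_pos: [0.5356, 0.0001, 0.1799]
tool_rot: [0.619, 0.785, 0.0, 0.001]
force: [-0.4, 0.2, 4.2]
finger_gap: 0.128
gripper_force: 52.3
```

```bash
python3 - <<'E'
from h import *
todo([.533,0,.178],13.5)
E
```

```text
t 3.82 tcp [5.356e-01 1.000e-04 1.799e-01] yaw_y 13.5 zax [ 0.001 -0.    -1.   ] F [-0.4  0.2  4.2] gap 0.128 g 52.3
tool shift [ 0.0005 -0.0025  0.0019] turn z 0.0
```

servo_tool(rows=[[[0, 0, 0, 0, 0, -0.004, -1], [0, 0, 0, 0, 0, -0.004, -1], [0, 0, 0, 0, 0, -0.004, -1], [0, 0, 0, 0, 0, -0.0045, -1], [0, 0, 0, 0, 0, 0, -1], [0, 0, 0, 0, 0, 0, -1]]])

```text
t: 4.32
tcp_pos: [0.5354, 0.0001, 0.1956]
tool_rot: [0.619, 0.785, 0.0, 0.0]
force: [3.5, -0.4, -9.6]
finger_gap: 0.127
gripper_force: 50.6
```

```bash
python3 - <<'E'
from h import *
st()
E
```

```text
t 4.32 tcp [5.354e-01 1.000e-04 1.956e-01] yaw_y 13.5 zax [ 0. -0. -1.] F [ 3.5 -0.4 -9.6] gap 0.127 g 50.6
```

servo_tool(rows=[[[0, 0, 0, 0, 0, -0.001, -1], [0, 0, -5, 0, 0, 0, -1], [0, 0, -5, 0, 0, 0, -1], [0, 0, -5, 0, 0, 0, -1], [0, 0, -5, 0, 0, 0, -1], [0, 0, 0, 0, 0, 0, -1]]])

```text
t: 4.82
tcp_pos: [0.5351, 0.0, 0.1965]
tool_rot: [0.473, 0.881, -0.0, -0.0]
force: [2.5, -1.0, -10.5]
finger_gap: 0.126
gripper_force: 50.4
```

```bash
python3 - <<'E'
from h import *
s,_=st();print(s["ft_torque"])
E
```

```text
t 4.82 tcp [0.5351 0.     0.1965] yaw_y 33.5 zax [-0.001  0.    -1.   ] F [  2.5  -1.  -10.5] gap 0.126 g 50.4
[-0.14400549 -0.52722659 -0.0019897 ]
```

servo_tool(rows=[[[0, 0, -6, 0, 0, 0, -1], [0, 0, -6, 0, 0, 0, -1], [0, 0, -6, 0, 0, 0, -1], [0, 0, -6, 0, 0, 0, -1], [0, 0, -6, 0, 0, 0, -1], [0, 0, -6, 0, 0, 0, -1], [0, 0, -6, 0, 0, 0, -1], [0, 0, -4, 0, 0, 0, -1]]])

```text
t: 5.48
tcp_pos: [0.5347, -0.0005, 0.1964]
tool_rot: [0.091, 0.996, -0.001, -0.001]
force: [2.2, -3.2, -10.3]
finger_gap: 0.13
gripper_force: 50.4
```

servo_tool(rows=[[[0, 0, 0, 0, 0, 0, -1], [0, 0, 0, 0, 0, 0.002, -1], [0, 0, 0, 0, 0, 0.0015, -1], [0, 0, 0, 0, 0, 0, -1], [0, 0, 0, 0, 0, 0, -1]]])

```text
t: 5.9
tcp_pos: [0.5348, -0.0003, 0.1934]
tool_rot: [0.092, 0.996, -0.001, -0.001]
force: [-1.2, -5.1, -6.0]
finger_gap: 0.129
gripper_force: 50.9
```

```bash
python3 - <<'E'
from h import *
s,_=st();print(s["ft_torque"])
E
```

```text
t 5.90 tcp [ 5.348e-01 -3.000e-04  1.934e-01] yaw_y 79.4 zax [-0.001 -0.001 -1.   ] F [-1.2 -5.1 -6. ] gap 0.129 g 50.9
[-0.9501832   0.10380451 -0.00903994]
```

servo_tool(rows=[[[0, 0, 0, 0, 0, 0, -0.2], [0, 0, 0, 0, 0, 0, -0.2], [0, 0, 0, 0, 0, 0, -0.2], [0, 0, 0, 0, 0, 0, -0.2], [0, 0, 0, 0, 0, -0.02, -0.2], [0, 0, 0, 0, 0, -0.03, -0.2], [0, 0, 0, 0, 0, -0.03, -0.2], [0, 0, 0, 0, 0, 0, -0.2]]])

```text
t: 6.57
tcp_pos: [0.5389, -0.0, 0.2794]
tool_rot: [0.092, 0.996, -0.0, 0.006]
force: [1.6, -1.4, -0.7]
finger_gap: 0.4
gripper_force: 0.0
```

```bash
python3 - <<'E'
from h import *
s,R=st();ci=manip.camera_info("wrist");i=manip.snapshot("wrist");cv2.imwrite("pics/w2.png",i)
for n,lo,hi,z in(("red",(0,150,90),(6,255,255),.195),("blue",(105,130,60),(128,255,255),.170)):
    m,c=cents(i,lo,hi,None,100)
    for a,r,x in c:
        w=np.array([ray(ci,q,z)[:2] for q in cv2.boxPoints(r)])
        print(n,a,np.round(r[0],1),np.round(w,4).tolist(),np.round(ray(ci,r[0],z),4))
E
```

```text
t 6.57 tcp [ 0.5389 -0.      0.2794] yaw_y 79.5 zax [ 0.013 -0.002 -1.   ] F [ 1.6 -1.4 -0.7] gap 0.400 g 0.0
red 652.0 [258.3 197.4] [[0.5146, -0.0027], [0.5164, 0.0082], [0.5549, 0.0021], [0.553, -0.0094]] [ 5.342e-01 -4.000e-04  1.950e-01]
blue 785.5 [471.1 242.2] [[0.6591, 0.1338], [0.5606, 0.1775], [0.5755, 0.1993], [0.6774, 0.1578]] [0.6151 0.1683 0.17  ]
blue 440.5 [321.7 153. ] [[0.5086, 0.0386], [0.5, 0.0535], [0.5233, 0.0675], [0.5324, 0.0524]] [0.5159 0.053  0.17  ]
blue 481.5 [44.1 71.7] [[0.4414, -0.1629], [0.3983, -0.1139], [0.4018, -0.1094], [0.4454, -0.1584]] [ 0.421  -0.1353  0.17  ]
```

View pics/w2.png

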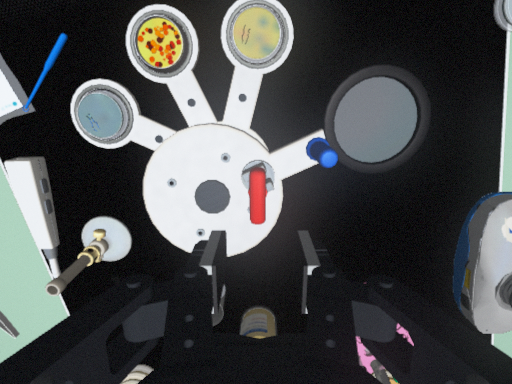

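The wrist view shows the red bar standing across the arm at (258,197), so the plunger is parked. The blue handle is at (321,153). Next I turn the tool back and grip the handle.

servo_tool(rows=[[[0, 0, 6, 0, 0, 0, 0.4], [0, 0, 6, 0, 0, 0, 0.4], [0, 0, 6, 0, 0, 0, 0.4], [0, 0, 6, 0, 0, 0, 0.4], [0, 0, 6, 0, 0, 0, 0.4], [0, 0, 6, 0, 0, 0, 0.4], [0, 0, 6, 0, 0, 0, 0.4], [0, 0, 6, 0, 0, 0, 0.4]]])

```text
t: 7.28
tcp_pos: [0.5346, 0.0006, 0.2724]
tool_rot: [0.491, 0.871, -0.0, -0.001]
force: [-0.6, -0.0, 0.1]
finger_gap: 0.698
gripper_force: 0.0
```

servo_tool(rows=[[[0, 0, 6, 0.02, 0, 0, 0.4], [0, 0, 6, 0.02, 0, 0, 0.4], [0, 0, 6, 0.02, 0, 0, 0.4], [0, 0, 0, 0, 0, 0, 0.4], [0, 0, 0, 0, 0, 0, 0.4]]])

```text
t: 7.7
tcp_pos: [0.5088, 0.0549, 0.2727]
tool_rot: [0.618, 0.786, -0.0, -0.001]
force: [0.4, 1.1, -0.3]
finger_gap: 0.701
gripper_force: 0.0
```

```bash
python3 - <<'E'
from h import *
todo([.5172,.0582,.160],13.5)
E
```

```text
t 7.70 tcp [0.5088 0.0549 0.2727] yaw_y 13.7 zax [-0.001  0.    -1.   ] F [ 0.4  1.1 -0.3] gap 0.701 g 0.0
tool shift [0.0011 0.0091 0.1127] turn z 0.2
```

servo_tool(rows=[[[0, 0, 0, 0.001, 0.009, 0.012, 0.4], [0, 0, 0, 0, 0, 0.025, 0.4], [0, 0, 0, 0, 0, 0.025, 0.4], [0, 0, 0, 0, 0, 0.025, 0.4], [0, 0, 0, 0, 0, 0.015, 0.4], [0, 0, 0, 0, 0, 0.008, 0.4], [0, 0, 0, 0, 0, 0, 0.4], [0, 0, 0, 0, 0, 0, 0.4]]])

```text
t: 8.37
tcp_pos: [0.5186, 0.0566, 0.1633]
tool_rot: [0.619, 0.785, -0.0, 0.0]
force: [-0.0, 0.7, -0.4]
finger_gap: 0.7
gripper_force: 0.0
```

servo_tool(rows=[[[0, 0, 0, 0, 0, 0, -1], [0, 0, 0, 0, 0, 0, -1], [0, 0, 0, 0, 0, 0, -1], [0, 0, 0, 0, 0, 0, -1], [0, 0, 0, 0, 0, 0, -1], [0, 0, 0, 0, 0, 0, -1], [0, 0, 0, 0, 0, 0, -1]]], squeeze=40)

```text
t: 8.95
tcp_pos: [0.5193, 0.0573, 0.1645]
tool_rot: [0.619, 0.785, 0.001, 0.001]
force: [-0.0, 0.9, 6.6]
finger_gap: 0.173
gripper_force: 39.3
```

```bash
python3 - <<'E'
from h import *
todo([.5172,.0582,.160],13.5)
E
```

```text
t 8.95 tcp [0.5193 0.0573 0.1645] yaw_y 13.5 zax [ 0.003 -0.    -1.   ] F [-0.   0.9  6.6] gap 0.173 g 39.3
tool shift [ 0.0014 -0.0018  0.0045] turn z -0.0
```

servo_tool(rows=[[[0, 0, -3, -0.0002, -0.0056, 0, -1], [0, 0, -5, -0.0004, -0.0094, 0, -1], [0, 0, -5, -0.0004, -0.0094, 0, -1], [0, 0, -5, -0.0004, -0.0094, 0, -1], [0, 0, -5, -0.0004, -0.0094, 0, -1], [0, 0, -5, -0.0004, -0.0094, 0, -1], [0, 0, 0, 0, 0, 0, -1]]])

```text
t: 9.53
tcp_pos: [0.4733, 0.0315, 0.1645]
tool_rot: [0.41, 0.912, -0.0, 0.003]
force: [1.6, -4.0, 4.9]
finger_gap: 0.169
gripper_force: 39.6
```

```bash
cat >> h.py <<'E'
def arm(P=(.5435,-.047),a0=103.5):
    s,R=st();d=s["tcp_pos"][:2]-np.array(P);a=np.degrees(np.arctan2(d[1],d[0]))%360
    t=np.array([-d[1],d[0]])/np.hypot(*d)
    print("r %.4f arm %.2f deg  Ftan %.1f Frad %.1f"%(np.hypot(*d),a-a0,s["force"][:2]@t,s["force"][:2]@d/np.hypot(*d)))
E
python3 -c "
from h import *
arm()"
```

```text
t 9.53 tcp [0.4733 0.0315 0.1645] yaw_y 41.6 zax [ 0.005 -0.003 -1.   ] F [ 1.6 -4.   4.9] gap 0.169 g 39.6
r 0.1053 arm 28.30 deg  Ftan 1.5 Frad -4.1
```

servo_tool(rows=[[[0, 0, -5, -0.0003, -0.0094, 0, -1], [0, 0, -5, -0.0003, -0.0094, 0, -1], [0, 0, -5, -0.0003, -0.0094, 0, -1], [0, 0, -5, -0.0003, -0.0094, 0, -1], [0, 0, -5, -0.0003, -0.0094, 0, -1], [0, 0, -5, -0.0003, -0.0094, 0, -1], [0, 0, -5, -0.0003, -0.0094, 0, -1], [0, 0, 0, 0, 0, 0, -1]]])

```text
t: 10.2
tcp_pos: [0.4417, -0.0245, 0.1645]
tool_rot: [0.118, 0.993, -0.001, 0.005]
force: [4.6, -4.2, 1.8]
finger_gap: 0.174
gripper_force: 39.5
```

```bash
python3 -c "
from h import *
arm()"
```

```text
t 10.20 tcp [ 0.4417 -0.0245  0.1645] yaw_y 76.5 zax [ 0.009 -0.003 -1.   ] F [ 4.6 -4.2  1.8] gap 0.174 g 39.5
r 0.1042 arm 64.05 deg  Ftan 3.1 Frad -5.4
```

servo_tool(rows=[[[0, 0, -5, -0.0008, -0.0094, 0, -1], [0, 0, -5, -0.0008, -0.0094, 0, -1], [0, 0, -5, -0.0008, -0.0094, 0, -1], [0, 0, -3, -0.0005, -0.0057, 0, -1], [0, 0, 0, 0, 0, 0, -1], [0, 0, 0, 0, 0, 0, -1]]])

```text
t: 10.7
tcp_pos: [0.4398, -0.0577, 0.1645]
tool_rot: [-0.038, 0.999, -0.002, 0.004]
force: [3.0, -2.6, 5.2]
finger_gap: 0.172
gripper_force: 40.0
```

```bash
python3 - <<'E'
from h import *
arm((.546,-.0485))
i=manip.snapshot("top");cv2.imwrite("pics/top1.png",i);ci=manip.camera_info("top")
s=manip.sense()
for c in cv2.HoughCircles(cv2.GaussianBlur(cv2.cvtColor(i,6),(3,3),0),cv2.HOUGH_GRADIENT,1,20,param1=120,param2=18,minRadius=14,maxRadius=36)[0]:
    if 195<c[0]<380 and 130<c[1]<280: print("circ",np.round(c,1),"z.02",np.round(ray(ci,c[:2],.02)[:2],4),"z.127",np.round(ray(ci,c[:2],.127)[:2],4))
i=manip.snapshot("wrist");cv2.imwrite("pics/w3.png",i)
cv2.imwrite("pics/p3.png",np.hstack([cv2.resize(cv2.imread("pics/top1.png")[100:300,160:400],(400,333)),cv2.resize(i,(400,333))]))
E
```

```text
t 10.70 tcp [ 0.4398 -0.0577  0.1645] yaw_y 94.4 zax [ 0.007 -0.003 -1.   ] F [ 3.  -2.6  5.2] gap 0.172 g 40.0
r 0.1066 arm 81.44 deg  Ftan 2.8 Frad -2.8
circ [296.5 171.5  33.8] z.02 [ 0.562  -0.0571] z.127 [ 0.5434 -0.0456]
circ [261.5 242.5  15.4] z.02 [0.3978 0.0223] z.127 [0.3973 0.0251]
circ [372.5 149.5  14.4] z.02 [ 0.6167 -0.235 ] z.127 [ 0.592  -0.2037]
```

View pics/p3.png

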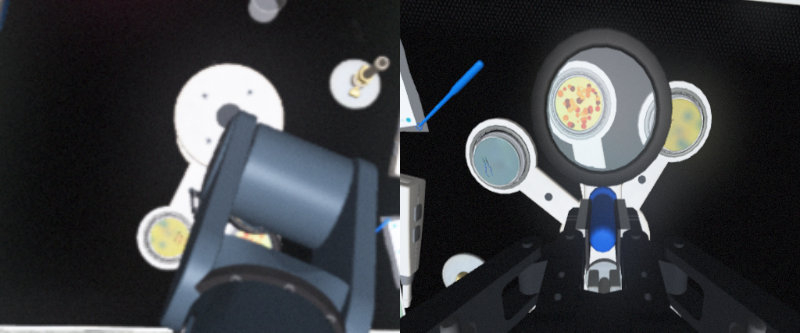

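The wrist view shows the lens just short of the orange dish, at about 81°. That is below the earliest possible hole position (84°). Now I release, rise and turn the tool towards the parked bar.

servo_tool(rows=[[[0, 0, 0, 0, 0, 0, 0], [0, 0, 0, 0, 0, 0, 0], [0, 0, 0, 0, 0, 0, 0], [0, 0, 0, 0, 0, 0, 0], [0, 0, 0, 0, 0, -0.025, 0], [0, 0, 0, 0, 0, -0.035, 0], [0, 0, 0, 0, 0, -0.035, 0], [0, 0, 0, 0, 0, -0.015, 0]]])

```text
t: 11.47
tcp_pos: [0.4376, -0.0561, 0.2766]
tool_rot: [-0.039, 0.999, -0.001, 0.002]
force: [0.6, -0.7, -0.5]
finger_gap: 0.502
gripper_force: 0.0
```

servo_tool(rows=[[[0, 0, 7, 0, 0, 0, 0], [0, 0, 7, 0, 0, 0, 0], [0, 0, 7, 0, 0, 0, 0], [0, 0, 7, 0, 0, 0, 0], [0, 0, 7, 0, 0, 0, 0], [0, 0, 7, 0, 0, 0, 0], [0, 0, 7, 0, 0, 0, 0], [0, 0, 7, 0, 0, 0, 0]]])

```text
t: 12.13
tcp_pos: [0.4357, -0.0554, 0.2728]
tool_rot: [0.437, 0.899, -0.0, -0.001]
force: [0.4, -0.7, 0.4]
finger_gap: 0.5
gripper_force: 0.0
```

servo_tool(rows=[[[0, 0, 7, 0, 0, 0, 0], [0, 0, 7, 0, 0, 0, 0], [0, 0, 7, 0, 0, 0, 0], [0, 0, 7, 0, 0, 0, 0], [0, 0, 7, 0, 0, 0, 0], [0, 0, 7, 0, 0, 0, 0], [0, 0, 7, 0, 0, 0, 0], [0, 0, 7, 0, 0, 0, 0]]])

```text
t: 12.8
tcp_pos: [0.4358, -0.0554, 0.2728]
tool_rot: [0.808, 0.589, -0.001, -0.001]
force: [-0.3, -0.3, 0.1]
finger_gap: 0.502
gripper_force: 0.0
```

servo_tool(rows=[[[0, 0, 0, 0, 0.04, 0, 0], [0, 0, 0, 0, 0, 0, 0], [0, 0, 0, 0, 0, 0, 0]]])

```text
t: 13.05
tcp_pos: [0.4755, -0.0682, 0.2727]
tool_rot: [0.807, 0.591, -0.0, -0.0]
force: [-0.9, -0.0, -0.1]
finger_gap: 0.501
gripper_force: 0.0
```

```bash
cat >> h.py <<'E'
def see(name,zr,zb=.17):
    ci=manip.camera_info("wrist");i=manip.snapshot("wrist");cv2.imwrite(f"pics/{name}.png",i)
    for n,lo,hi,z in(("red",(0,150,90),(6,255,255),zr),("blue",(105,130,60),(128,255,255),zb)):
        for a,r,x in cents(i,lo,hi,None,100)[1]:
            w=np.array([ray(ci,q,z)[:2] for q in cv2.boxPoints(r)]);e=[w[1]-w[0],w[2]-w[1]];L=[np.hypot(*v) for v in e];v=e[int(np.argmax(L))]
            p=ray(ci,r[0],z)
            if abs(p[0]-.5)<.1 and abs(p[1]+.05)<.12: print(n,a,np.round(r[0]),np.round(p,4),"size",np.round(L,4),"dir %.1f"%(np.degrees(np.arctan2(v[1],v[0]))%180))
E
python3 - <<'E'
from h import *
st();see("w4",.1955)
E
```

```text
t 13.05 tcp [ 0.4755 -0.0682  0.2727] yaw_y -17.5 zax [-0.001  0.    -1.   ] F [-0.9 -0.  -0.1] gap 0.501 g 0.0
red 709.5 [286. 174.] [ 0.4993 -0.0514  0.1955] size [0.0387 0.0097] dir 69.8
blue 219.0 [245. 287.] [ 0.4379 -0.1424  0.17  ] size [0.0056 0.0556] dir 132.4
blue 382.0 [216. 189.] [ 0.444  -0.0529  0.17  ] size [0.0292 0.0164] dir 44.4
```

servo_tool(rows=[[[0, 0, 2.7, 0, 0, 0, 0], [0, 0, 0, 0.0237, 0.0164, 0, 0], [0, 0, 0, 0, 0, 0.025, 0], [0, 0, 0, 0, 0, 0.025, 0], [0, 0, 0, 0, 0, 0.02, 0], [0, 0, 0, 0, 0, 0.0105, 0], [0, 0, 0, 0, 0, 0, 0], [0, 0, 0, 0, 0, 0, 0]]])

```text
t: 13.77
tcp_pos: [0.4971, -0.0508, 0.1924]
tool_rot: [0.82, 0.572, -0.001, -0.001]
force: [-0.2, 0.6, 0.6]
finger_gap: 0.499
gripper_force: 0.0
```

```bash
python3 - <<'E'
from h import *
todo([.499,-.0515,.192],-20.2)
E
```

```text
t 13.77 tcp [ 0.4971 -0.0508  0.1924] yaw_y -20.2 zax [-0.003  0.001 -1.   ] F [-0.2  0.6  0.6] gap 0.499 g 0.0
tool shift [0.     0.002  0.0004] turn z -0.0
```

servo_tool(rows=[[[0, 0, 0, 0, 0.002, 0, -1], [0, 0, 0, 0, 0, 0, -1], [0, 0, 0, 0, 0, 0, -1], [0, 0, 0, 0, 0, 0, -1], [0, 0, 0, 0, 0, 0, -1], [0, 0, 0, 0, 0, 0, -1], [0, 0, 0, 0, 0, 0, -1], [0, 0, 0, 0, 0, -0.001, -1]]])

```text
t: 14.43
tcp_pos: [0.5001, -0.052, 0.1943]
tool_rot: [0.82, 0.572, 0.0, 0.0]
force: [0.1, -0.2, -5.1]
finger_gap: 0.133
gripper_force: 39.9
```

servo_tool(rows=[[[0, 0, 6, 0, 0, 0, -1], [0, 0, 6, 0, 0, 0, -1], [0, 0, 6, 0, 0, 0, -1], [0, 0, 6, 0, 0, 0, -1], [0, 0, 6, 0, 0, 0, -1], [0, 0, 6, 0, 0, 0, -1], [0, 0, 6, 0, 0, 0, -1], [0, 0, 6, 0, 0, 0, -1]]])

```text
t: 15.1
tcp_pos: [0.5, -0.052, 0.1933]
tool_rot: [0.982, 0.186, -0.0, -0.0]
force: [1.5, -0.6, -8.0]
finger_gap: 0.126
gripper_force: 39.7
```

```bash
python3 - <<'E'
from h import *
s,_=st();print(s["ft_torque"])
E
```

```text
t 15.10 tcp [ 0.5    -0.052   0.1933] yaw_y -68.5 zax [-0.  0. -1.] F [ 1.5 -0.6 -8. ] gap 0.126 g 39.7
[-0.12468479 -0.20870868  0.00249261]
```

servo_tool(rows=[[[0, 0, 5, 0, 0, 0, -1], [0, 0, 5, 0, 0, 0, -1], [0, 0, 5, 0, 0, 0, -1], [0, 0, 3, 0, 0, 0, -1], [0, 0, 0, 0, 0, 0, -1]]])

```text
t: 15.52
tcp_pos: [0.4999, -0.0515, 0.1928]
tool_rot: [0.999, 0.033, -0.0, -0.001]
force: [0.9, 1.5, -9.9]
finger_gap: 0.128
gripper_force: 39.5
```

```bash
python3 - <<'E'
from h import *
s,_=st();print(s["ft_torque"])
E
```

```text
t 15.52 tcp [ 0.4999 -0.0515  0.1928] yaw_y -86.2 zax [-0.001  0.001 -1.   ] F [ 0.9  1.5 -9.9] gap 0.128 g 39.5
[ 0.29837325 -0.34904396  0.24955622]
```

servo_tool(rows=[[[0, 0, 1, 0, 0, 0.001, -1], [0, 0, 0, 0, 0, 0.0015, -1], [0, 0, 0, 0, 0, 0.0015, -1], [0, 0, 0, 0, 0, 0, -1], [0, 0, 0, 0, 0, 0, -1]]])

```text
t: 15.93
tcp_pos: [0.4999, -0.0513, 0.19]
tool_rot: [1.0, 0.024, -0.0, -0.001]
force: [0.5, 5.1, -3.3]
finger_gap: 0.129
gripper_force: 40.5
```

```bash
python3 - <<'E'
from h import *
s,_=st();print(s["ft_torque"])
E
```

```text
t 15.93 tcp [ 0.4999 -0.0513  0.19  ] yaw_y -87.2 zax [-0.001  0.001 -1.   ] F [ 0.5  5.1 -3.3] gap 0.129 g 40.5
[ 0.94806081 -0.14641427  0.42412889]
```

servo_tool(rows=[[[0, 0, 0, 0, 0, 0, 0], [0, 0, 0, 0, 0, 0, 0], [0, 0, 0, 0, 0, 0, 0], [0, 0, 0, 0, 0, 0, 0], [0, 0, 0, 0, 0, -0.03, 0], [0, 0, 0, 0, 0, -0.03, 0], [0, 0, 0, -0.02, 0, -0.02, 0], [0, 0, 0, 0, 0, 0, 0]]])

```text
t: 16.6
tcp_pos: [0.4801, -0.0537, 0.2737]
tool_rot: [1.0, 0.024, 0.003, 0.001]
force: [0.2, -0.8, -0.9]
finger_gap: 0.5
gripper_force: 0.0
```

```bash
python3 - <<'E'
from h import *
st();see("w5",.191)
E
```

```text
t 16.60 tcp [ 0.4801 -0.0537  0.2737] yaw_y -87.2 zax [ 0.005 -0.003 -1.   ] F [ 0.2 -0.8 -0.9] gap 0.500 g 0.0
red 696.5 [256. 178.] [ 0.4999 -0.0507  0.191 ] size [0.0103 0.0384] dir 2.9
blue 216.5 [258. 244.] [ 0.4383 -0.0549  0.17  ] size [0.0139 0.0145] dir 3.1
blue 312.0 [389. 228.] [ 0.4576 -0.1611  0.17  ] size [0.0627 0.0059] dir 131.6
```

View pics/w5.png

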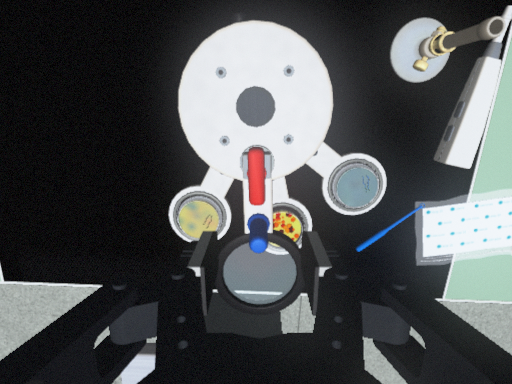

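The bar lies along the arm again at (256,178), and the handle is at (258,230). I'll grip the handle again and sweep slowly.

servo_tool(rows=[[[0, 0, 0, -0.04, 0, 0, 0.2], [0, 0, 0, -0.0015, 0.0005, 0.01, 0.2], [0, 0, 0, 0, 0, 0.025, 0.2], [0, 0, 0, 0, 0, 0.025, 0.2], [0, 0, 0, 0, 0, 0.025, 0.2], [0, 0, 0, 0, 0, 0.015, 0.2], [0, 0, 0, 0, 0, 0.009, 0.2], [0, 0, 0, 0, 0, 0, 0.2]]])

```text
t: 17.32
tcp_pos: [0.4374, -0.0552, 0.1582]
tool_rot: [1.0, 0.024, -0.003, -0.001]
force: [-0.2, -1.0, -0.3]
finger_gap: 0.602
gripper_force: 0.0
```

servo_tool(rows=[[[0, 0, 0, 0, 0, 0, -1], [0, 0, 0, 0, 0, 0, -1], [0, 0, 0, 0, 0, 0, -1], [0, 0, 0, 0, 0, 0, -1], [0, 0, 0, 0, 0, 0, -1], [0, 0, 0, 0, 0, 0, -1]]], squeeze=40)

```text
t: 17.82
tcp_pos: [0.4393, -0.0557, 0.1614]
tool_rot: [1.0, 0.024, 0.001, 0.0]
force: [0.9, 0.7, 1.9]
finger_gap: 0.172
gripper_force: 39.4
```

```bash
python3 - <<'E'
from h import *
arm((.546,-.0485))
E
```

```text
t 17.82 tcp [ 0.4393 -0.0557  0.1614] yaw_y -87.2 zax [ 0.002 -0.001 -1.   ] F [0.9 0.7 1.9] gap 0.172 g 39.4
r 0.1069 arm 80.35 deg  Ftan -0.7 Frad -0.9
```

servo_tool(rows=[[[0, 0, -0.8, 0, 0.0015, 0, -1], [0, 0, -0.8, 0, 0.0015, 0, -1], [0, 0, -0.8, 0, 0.0015, 0, -1], [0, 0, -0.8, 0, 0.0015, 0, -1], [0, 0, -0.8, 0, 0.0015, 0, -1], [0, 0, -0.8, 0, 0.0015, 0, -1], [0, 0, 0, 0, 0, 0, -1]]])

```text
t: 18.4
tcp_pos: [0.4404, -0.0646, 0.1614]
tool_rot: [0.998, 0.066, 0.001, 0.0]
force: [2.3, 2.7, 5.6]
finger_gap: 0.171
gripper_force: 39.8
```

```bash
python3 - <<'E'
from h import *
arm((.546,-.0485))
E
```

```text
t 18.40 tcp [ 0.4404 -0.0646  0.1614] yaw_y -82.4 zax [ 0.002  0.    -1.   ] F [2.3 2.7 5.6] gap 0.171 g 39.8
r 0.1069 arm 85.17 deg  Ftan -2.3 Frad -2.7
```

servo_tool(rows=[[[0, 0, -0.8, 0, 0.0015, 0, -1], [0, 0, -0.8, 0, 0.0015, 0, -1], [0, 0, -0.8, 0, 0.0015, 0, -1], [0, 0, -0.8, 0, 0.0015, 0, -1], [0, 0, 0, 0, 0, 0, -1]]])

```text
t: 18.82
tcp_pos: [0.4416, -0.071, 0.1614]
tool_rot: [0.996, 0.094, 0.001, 0.001]
force: [2.2, 2.4, 5.8]
finger_gap: 0.173
gripper_force: 41.7
```

```bash
python3 - <<'E'
from h import *
arm((.546,-.0485))
E
```

```text
t 18.82 tcp [ 0.4416 -0.071   0.1614] yaw_y -79.2 zax [ 0.003 -0.001 -1.   ] F [2.2 2.4 5.8] gap 0.173 g 41.7
r 0.1068 arm 88.64 deg  Ftan -1.9 Frad -2.7
```

servo_tool(rows=[[[0, 0, -0.8, 0, 0.0015, 0, -1], [0, 0, -0.8, 0, 0.0015, 0, -1], [0, 0, -0.8, 0, 0.0015, 0, -1], [0, 0, 0, 0, 0, 0, -1]]])

```text
t: 19.15
tcp_pos: [0.4426, -0.0754, 0.1614]
tool_rot: [0.993, 0.115, 0.001, 0.001]
force: [2.6, 2.7, 5.7]
finger_gap: 0.173
gripper_force: 41.7
```

```bash
python3 - <<'E'
from h import *
arm((.546,-.0485))
E
```

```text
t 19.15 tcp [ 0.4426 -0.0754  0.1614] yaw_y -76.8 zax [ 0.003 -0.001 -1.   ] F [2.6 2.7 5.7] gap 0.173 g 41.7
r 0.1068 arm 91.11 deg  Ftan -2.0 Frad -3.2
```

servo_tool(rows=[[[0, 0, -0.8, 0, 0.0015, 0, -1], [0, 0, -0.8, 0, 0.0015, 0, -1], [0, 0, -0.8, 0, 0.0015, 0, -1], [0, 0, 0, 0, 0, 0, -1]]])

```text
t: 19.48
tcp_pos: [0.4431, -0.0775, 0.1613]
tool_rot: [0.991, 0.134, 0.001, -0.002]
force: [4.5, 11.5, 8.5]
finger_gap: 0.172
gripper_force: 42.0
```

```bash
python3 - <<'E'
from h import *
arm((.546,-.0485))
E
```

```text
t 19.48 tcp [ 0.4431 -0.0775  0.1613] yaw_y -74.6 zax [ 0.002  0.004 -1.   ] F [ 4.5 11.5  8.5] gap 0.172 g 42.0
r 0.1069 arm 92.23 deg  Ftan -9.9 Frad -7.5
```

servo_tool(rows=[[[0, 0, -0.8, 0, 0.0015, 0, -1], [0, 0, -0.8, 0, 0.0015, 0, -1], [0, 0, -0.8, 0, 0.0015, 0, -1], [0, 0, 0, 0, 0, 0, -1]]])

```text
t: 19.82
tcp_pos: [0.4436, -0.0787, 0.1613]
tool_rot: [0.988, 0.153, 0.001, -0.005]
force: [6.0, 22.5, 11.0]
finger_gap: 0.171
gripper_force: 43.1
```

```bash
python3 - <<'E'
from h import *
arm((.546,-.0485))
i=manip.snapshot("scene");cv2.imwrite("pics/s2.png",i);ci=manip.camera_info("scene")
for n in("scene0","s2"):
    j=cv2.imread(f"pics/{n}.png")
    for a,r,x in cents(j,(0,150,90),(6,255,255),(200,100,345,200),8)[1]: print(n,a,r,cv2.boundingRect(x))
cv2.imwrite("pics/s2c.png",cv2.resize(i[110:290,180:400],(800,600)))
E
```

```text
t 19.82 tcp [ 0.4436 -0.0787  0.1613] yaw_y -72.4 zax [ 0.001  0.01  -1.   ] F [ 6.  22.5 11. ] gap 0.171 g 43.1
r 0.1068 arm 92.95 deg  Ftan -19.9 Frad -12.1
scene0 61.0 ((261.70001220703125, 143.9000244140625), (5.813776969909668, 15.652474403381348), 63.43495178222656) (254, 140, 16, 10)
s2 88.0 ((293.8054504394531, 143.14479064941406), (17.489490509033203, 6.861262321472168), 19.653823852539062) (286, 138, 17, 12)
```

View pics/s2c.png

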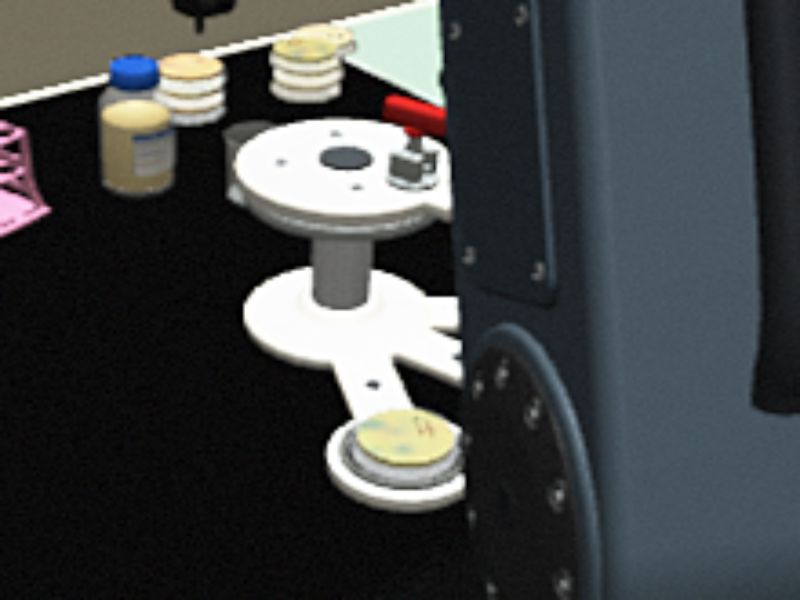

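The arm is blocked at about 92° with force building up, so the pin has probably entered the hole. I'll rock back to relieve it and feel the other side.

servo_tool(rows=[[[0, 0, 0.8, 0, -0.0015, 0, -1], [0, 0, 0.8, 0, -0.0015, 0, -1], [0, 0, 0.8, 0, -0.0015, 0, -1], [0, 0, 0.8, 0, -0.0015, 0, -1], [0, 0, 0, 0, 0, 0, -1]]])

```text
t: 20.28
tcp_pos: [0.4431, -0.0766, 0.1613]
tool_rot: [0.992, 0.128, 0.002, -0.0]
force: [4.5, 8.9, 5.9]
finger_gap: 0.17
gripper_force: 41.8
```

```bash
python3 - <<'E'
from h import *
arm((.546,-.0485))
E
```

```text
t 20.28 tcp [ 0.4431 -0.0766  0.1613] yaw_y -75.3 zax [ 0.003  0.001 -1.   ] F [4.5 8.9 5.9] gap 0.170 g 41.8
r 0.1067 arm 91.79 deg  Ftan -7.4 Frad -6.7
```

servo_tool(rows=[[[0, 0, 0.8, 0, -0.0015, 0, -1], [0, 0, 0.8, 0, -0.0015, 0, -1], [0, 0, 0.8, 0, -0.0015, 0, -1], [0, 0, 0.8, 0, -0.0015, 0, -1], [0, 0, 0, 0, 0, 0, -1]]])

```text
t: 20.7
tcp_pos: [0.442, -0.0724, 0.1613]
tool_rot: [0.995, 0.101, 0.002, 0.001]
force: [6.0, 2.5, 5.4]
finger_gap: 0.17
gripper_force: 41.8
```

```bash
python3 - <<'E'
from h import *
arm((.546,-.0485))
E
```

```text
t 20.70 tcp [ 0.442  -0.0724  0.1613] yaw_y -78.5 zax [ 0.003 -0.001 -1.   ] F [6.  2.5 5.4] gap 0.170 g 41.8
r 0.1067 arm 89.42 deg  Ftan -1.1 Frad -6.4
```

servo_tool(rows=[[[0, 0, 0.8, 0, -0.0015, 0, -1], [0, 0, 0.8, 0, -0.0015, 0, -1], [0, 0, 0.8, 0, -0.0015, 0, -1], [0, 0, 0, 0, 0, 0, -1]]])

```text
t: 21.03
tcp_pos: [0.4412, -0.0695, 0.1613]
tool_rot: [0.997, 0.08, 0.001, 0.002]
force: [3.8, -5.4, 4.7]
finger_gap: 0.174
gripper_force: 41.9
```

```bash
python3 - <<'E'
from h import *
arm((.546,-.0485))
E
```

```text
t 21.03 tcp [ 0.4412 -0.0695  0.1613] yaw_y -80.8 zax [ 0.003 -0.004 -1.   ] F [ 3.8 -5.4  4.7] gap 0.174 g 41.9
r 0.1068 arm 87.82 deg  Ftan 6.0 Frad -2.6
```

servo_tool(rows=[[[0, 0, 0.8, 0, -0.0015, 0, -1], [0, 0, 0.8, 0, -0.0015, 0, -1], [0, 0, 0.8, 0, -0.0015, 0, -1], [0, 0, 0, 0, 0, 0, -1]]])

```text
t: 21.37
tcp_pos: [0.4412, -0.0681, 0.1614]
tool_rot: [0.998, 0.061, 0.002, 0.005]
force: [0.9, -17.4, 1.3]
finger_gap: 0.174
gripper_force: 42.7
```

```bash
python3 - <<'E'
from h import *
arm((.546,-.0485))
E
```

```text
t 21.37 tcp [ 0.4412 -0.0681  0.1614] yaw_y -83.0 zax [ 0.004 -0.01  -1.   ] F [  0.9 -17.4   1.3] gap 0.174 g 42.7
r 0.1066 arm 87.11 deg  Ftan 17.3 Frad 2.4
```

It is blocked both ways, at about 88° and 91.5°, so the pin is in the hole. I'll centre it, release and check the bar height.

servo_tool(rows=[[[0, 0, -0.8, 0, 0.0015, 0, -1], [0, 0, -0.8, 0, 0.0015, 0, -1], [0, 0, -0.8, 0, 0.0015, 0, -1], [0, 0, -0.8, 0, 0.0015, 0, -1], [0, 0, -0.8, 0, 0.0015, 0, -1], [0, 0, -0.8, 0, 0.0015, 0, -1], [0, 0, 0, 0, 0, 0, -1]]])

```text
t: 21.95
tcp_pos: [0.4421, -0.0727, 0.1613]
tool_rot: [0.995, 0.1, 0.002, 0.001]
force: [4.1, 0.8, 5.1]
finger_gap: 0.175
gripper_force: 41.8
```

servo_tool(rows=[[[0, 0, 0, 0, 0, 0, 0], [0, 0, 0, 0, 0, 0, 0], [0, 0, 0, 0, 0, 0, 0], [0, 0, 0, 0, 0, 0, 0], [0, 0, 0, 0, 0, -0.025, 0], [0, 0, 0, 0, 0, -0.035, 0], [0, 0, 0, 0, 0, -0.035, 0], [0, 0, 0, 0, 0, -0.015, 0]]])

```text
t: 22.62
tcp_pos: [0.4413, -0.0723, 0.274]
tool_rot: [0.995, 0.101, 0.002, 0.001]
force: [0.6, 0.8, 0.3]
finger_gap: 0.504
gripper_force: 0.0
```

servo_tool(rows=[[[0, 0, 0, 0.02, 0.035, 0, 0], [0, 0, 0, 0.02, 0.035, 0, 0], [0, 0, 0, 0, 0.04, 0, 0], [0, 0, 0, 0, 0.04, 0, 0], [0, 0, 0, 0, 0.04, 0, 0], [0, 0, 0, 0, 0.04, 0, 0], [0, 0, 0, 0, 0, 0, 0], [0, 0, 0, 0, 0, 0, 0]]])

```text
t: 23.28
tcp_pos: [0.5251, -0.2911, 0.2696]
tool_rot: [0.995, 0.099, -0.001, -0.001]
force: [-0.4, 0.8, -0.2]
finger_gap: 0.501
gripper_force: 0.0
```

```bash
python3 - <<'E'
from h import *
st()
px={}
for n in("scene","top"):
    i=manip.snapshot(n);cv2.imwrite(f"pics/{n}3.png",i)
    for nm,f in(("before",f"{n}0"),("now",f"{n}3")):
        j=cv2.imread(f"pics/{f}.png");box=(200,100,345,200) if n=="scene" else (230,140,340,230)
        for a,r,x in cents(j,(0,150,90),(6,255,255),box,8)[1]:
            M=cv2.moments(x);c=(M["m10"]/M["m00"],M["m01"]/M["m00"]);print(n,nm,a,np.round(c,1))
            if (nm,n) not in px: px[nm,n]=c
P={n:manip.camera_info(n) for n in("scene","top")}
for nm in("before","now"):
    m=[P[n]["K"]@P[n]["camera_from_world"][:3] for n in P]
    if (nm,"scene") in px and (nm,"top") in px:
        X=cv2.triangulatePoints(m[0],m[1],np.array(px[nm,"scene"]),np.array(px[nm,"top"]));print(nm,np.round(X[:3,0]/X[3,0],4))
a=cv2.imread("pics/scene3.png")[110:290,180:400];b=cv2.imread("pics/top3.png")[130:280,190:390]
cv2.imwrite("pics/f.png",np.hstack([cv2.resize(a,(400,327)),cv2.resize(b,(400,327))]))
E
```

```text
t 23.28 tcp [ 0.5251 -0.2911  0.2696] yaw_y -78.6 zax [-0.002  0.001 -1.   ] F [-0.4  0.8 -0.2] gap 0.501 g 0.0
scene before 61.0 [261.3 143.8]
scene now 86.0 [293.8 143.4]
top before 83.5 [275.9 171.1]
top now 76.5 [305.6 189.2]
before [5.350e-01 2.000e-04 1.771e-01]
now [ 0.5002 -0.0579  0.1763]
```

View pics/f.png

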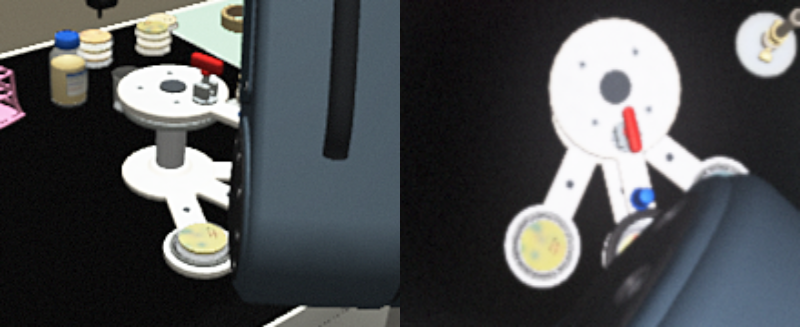

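The bar now triangulates to z = 176 mm, against 177 mm when it was locked at the start, so the pin is fully home. The lens is over the orange dish and the robot is clear.

```bash
python3 -c "
from station import manip
print(manip.sign_off())"
```

```text
the job is handed in; nothing more can be done
None
```

The magnifier is locked over the orange dish: the pin is in the index hole there and home by bar height, the arm is blocked both ways, and I handed the job in with the robot clear at about 23 s.

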